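# Hang a chromatography column on its stand by the slotted hanger

### The arm

A 6-joint arm with a two-finger parallel gripper is mounted at the origin on the work surface. World frame = base frame: x ahead of the robot, y to its left, z up, the work surface at z = 0. Lengths are in m, angles in degrees, forces in N, time in s.
With the tool pointing down it reaches from about 0.225 to 0.725 m from the base axis. Payload 3.1 kg.
Tool frame: the origin (TCP) lies midway between the tips of the shut fingers; the grasp point (between the pads) lies bot.grip_point_offset behind it (bot.grip_point_offset is the distance from the TCP to the grasp point, in m); y points along the fingers, x is the direction in which the jaws open and shut, and the axes are right-handed (so a half turn about y gives the same grasp; the last joint's range is limited). The gripper opens to 85 mm and grips with 20 to 120 N. Pads are 22 mm wide; open, the fingers measure 114 mm over their backs; the gripper's body (76 mm by 85 mm) begins 54 mm behind the grasp point. The pads swing forward as they close: fully open they stand 13 mm farther back than shut.
Start: joints at [-82.323, 2.75, 5.684, 92.934, 0, 82.678], TCP at [0.136, -0.507, 0.231] pointing down, gripper open.
Joint ranges: [-166.93, 166.93], [-56.73, 111.36], [-69.38, 81.34], [-121.58, 131.49], [-85.45, 84.26], [-180, 180]. Speed limits (degrees/s): [159.86, 159.86, 180, 180, 180, 180].

### API

Orientations are given as [roll, pitch, yaw] about the fixed x, y, z axes, in that order (R = Rz(yaw) Ry(pitch) Rx(roll)).
In Python, from station import bot, imaging, finder gives the robot as it stands.
- The arm moves only by the shell command python3 -m inch 'ROWS' [FORCE]. ROWS is JSON, a list that holds one entry, the list of rows, each a list of 7 numbers: the shift along the tool's x, y, z in mm, then the turn, a rotation vector about the tool's x, y, z in degrees, then the opening in per cent of the stroke, from 0 (shut) to 100 (fully open). In form: [[[x, y, z, rx, ry, rz, grip], ...]]. A call has 1 to 8 rows; each row shifts and turns the commanded pose from where the row before left it, along the tool's axes as they then stand; what a row does not reach is not made up. A row lasts 1/10 s, in which the tool goes at most 50 mm and 8.59 degrees, less where a joint would pass 70% of its speed; a pose out of reach is approached as far as the arm can. A call with a gripper value outside its range is refused whole. The fingers move at their own pace and stop on an object; FORCE is the grip in N (left out, the last holds). Time passes only in rows, so rows that do not move let the fingers close. It gives the time, the measured TCP pose, the force and the opening at its end, in the units of the state.
- bot.sense(): the state, without advancing time (a new reading comes with each control period).
- imaging.camera(name): name is "scene" or "top"; returns the picture (420x560x3 uint8, red, green, blue); there is no depth.
- imaging.camera_params(name): a dict with "vfov" (degrees; the focal length in pixels is half the picture's height over the tangent of half this angle, whatever the lens; pixels are square), "cx", "cy" (the principal point, pixels), "extrinsics" (4x4, takes a point from world to camera coordinates). Camera axes: x right, y down, z forward; pixel columns grow to the right and rows downward; lengths in m; the calibration is good to about 2 mm. A picture is of the moment at which its call begins. camera_params takes no time and is no camera call.
- bot.finish_job(): hands the job in, once; it reports no verdict.
Trained networks look in the newest picture that a camera, given by its name, has taken for a name from the list of things; names that differ only in an ending like _2 or _b are one class to them, and where a whole thing is asked for, a point or a joint stands for the part that bears it (a point fixed in the world has none). Each returns a list of dicts, best first, with "confidence" (0 to 1); they miss things now and then, are a little off and sometimes report something else, mostly with a low value. They report only what shows in the picture. A call takes as long as a camera call. They do not tell look-alikes from the thing itself.
- finder.look_for(label, camera): "centre" ([row, column] in pixels, amid what is visible of it).
- finder.regions_of(label, camera): "region" (420x560 bool, what is visible of it) and "centre" ([row, column] in pixels, amid what is visible of it).
- finder.mark_of(label, camera): "centre" ([row, column] in pixels: a listed point, or the origin of a listed thing).
The state is a dict: "time_s": time; "q": joint angles; "joint_velocities": joint speeds; "joint_torque": joint torques, N m; "position": TCP position; "tcp_rot": TCP orientation; "wrist_force": force on the tool from outside, world axes, zero at the start; "ft_torque": the same for the moment, N m; "gripper_width": finger opening in m.
Only numpy, scipy, OpenCV 4.12 (cv2) and the standard library are available. Lean on these libraries where they do the work, as an engineer would, in place of code of your own. Each camera call takes 0.05 s, during which the arm holds its last target. There are 200 camera calls.

### The job

Lift the column that wears the slotted hanger plate out of the white storage block and hang it on the free stud of the column stand: bring the hanger's nose over the stud, slide the slot sideways along the stud to its end and let the notch settle on the stud, so that the column hangs freely and plumb. The columns are packed and sensitive, so feel your way gently, and leave the column already hanging on the stand and everything else on the bench where they are.

Things in the scene. Friction and masses are not known exactly. Their poses are not given: they have to be found in the camera images.
- carrier: The column to hang, upright in a hole of the storage block, 0.24 to 0.36 kg. Steel column along z: end nuts 19 mm across at z = 0 to 24 and 100 to 124 mm, tube 14 mm. Origin: centre of its flat underside. On the upper nut stands a steel hanger plate 5 mm thick, in the y-z plane (x = 0), y = -22 to 30, z = 112 to 172 mm, with a slot cut in from its +y edge and a grip on top. Hangs either way round.
- grip (a point): Where to grasp the carrier (x = y = 0, z = 222 mm in its frame): in the black square grip on top of the hanger plate, 22 x 22 mm, sides along the carrier's x and y, z = 172 to 236 mm. Either pair of sides will do.
- nose (a point): On the carrier (x = 0, y = 22, z = 149.5 mm in its frame): a point on the level underside of the nose, the slot's upper side, which runs from y = 30 to 5.5 mm. The slot's lower side (the lip) is level at z = 140.5 mm and reaches only to y = 12 mm, as does the plate's edge below it, so a stud at y = 16 to 28 mm can come up under the nose. The slot ends at a wall at y = -4 mm.
- notch (a point): On the carrier (x = y = 0, z = 150 mm in its frame): where the stud's axis lies when hung properly, in the 90 degree V notch (apex up, z = 155 mm) in the slot's upper side at the slot's end. A stud running under the nose has its axis at z = 146 mm, so at the slot's end the carrier must come down 4 mm more to settle.
- rack: Column stand, fixed: base plate 130 x 220 x 10 mm, origin at the centre of its underside, z up. Two posts 30 mm square at y = -60 and +60 mm, 220 mm high, front faces at x = 5 mm. On each a clamp block 20 mm wide, 24 mm high, front face at x = -7 mm, with a round stud 7 mm thick pointing to -x: shank from x = -7 to -29 mm, then a head 16 mm across, 4 mm thick. Free: the stud at y = -60 mm.
- under_stud (a point): Point on top of the stand's base plate (x = -18, y = -60, z = 10 mm in the stand's frame) straight below the middle of the free stud's shank, where the hanger plate belongs, parallel to the stand's y axis. The stud's height is set by hand and not measured: its axis is 166 to 214 mm above the bench, so feel for it. The clamp is tight and does not move in use.
- neighbour: A column in an identical hanger, already hanging on the stud at y = +60 mm of the stand. Same frame as the carrier. To be left alone.
- block: White plastic storage block 75 x 205 x 45 mm, fixed, origin at the centre of its underside, z up; three square holes 24 mm wide and 33 mm deep at y = -65, 0 and 65 mm. The carrier stands in one of them with its underside 12 mm above the bench, short columns without a hanger, 74 mm long, in the other two.
- column1: Short bare column without hanger in the storage block, 19 mm in diameter, 74 mm long, origin at the centre of its underside. To be left alone.
- column2: Another bare column like column1. To be left alone.
- reagent: Amber bottle 72 mm in diameter, 160 mm high, origin at the centre of its underside. A bystander.
- cup: White plastic cup 64 mm in diameter, 60 mm high, origin at the centre of its underside. A bystander.
- beaker: Glass beaker 68 mm in diameter, 90 mm high, origin at the centre of its underside. A bystander.
- spanner: Open-ended spanner 150 mm long lying flat. A bystander.
- standard: Small amber jar 42 mm in diameter, 60 mm high, origin at the centre of its underside. A bystander.
- vials: White vial tray 85 x 135 mm, 46 mm high with its vials, origin at the centre of its underside. A bystander.
There are look-alikes about, which are no part of the job. What is shaped like the carrier but orange is not meant.

How it is judged (in metres and radians):
On the way:
1. the carrier is lifted clear of the storage block, held by the gripper (height (world z) of carrier above 0.047 m and contact force between carrier and the fingers above 1 N), for 0.1 s.
At the end, for the whole second after the job is handed in: The carrier hangs at rest on the free stud, borne by the stand alone: column under the stud within 4 mm along the stand, between clamp and head, 12 to 68 mm above the bench, upright within 0.08 rad, plate parallel within 0.2 rad. The neighbour hangs upright (0.08 rad), within 12 mm of its place (y of carrier in the frame of rack between -0.064 and -0.056 m and x of carrier in the frame of rack between -0.03 and -0.007 m and z of carrier in the frame of rack between 0.012 and 0.068 m and angle between each of carrier, neighbour's own z axis and vertical below 0.08 rad and angle between the x axis of carrier and the x axis of rack, either way round below 0.2 rad and contact force between carrier and rack above 1 N and linear speed of carrier below 0.02 m/s and angular speed of carrier below 0.2 rad/s and distance of neighbour from where it was at the start of the episode below 0.012 m); the robot touches nothing.
It fails at once if the carrier is pressed or knocked against the stand with more than 20 N (contact force between carrier and rack above 20 N).
It fails at once if the robot knocks the stand with more than 20 N (contact force between the arm and rack above 20 N).
It fails at once if the neighbouring column is moved by more than 30 mm (distance of neighbour from where it was at the start of the episode above 0.03 m).
It fails at once if one of the bare columns is moved by more than 20 mm (distance of any of column1, column2 from where it was at the start of the episode above 0.02 m).
It fails at once if another thing on the bench is moved by more than 20 mm (distance of any of reagent, cup, beaker, spanner, standard, vials from where it was at the start of the episode above 0.02 m).
It also fails if it takes over 58 s, if anything falls off the work surface, if the arm or the gripper's body presses on something with over 40 N, if the wrist force passes 120 N, or if a joint passes its speed limit or range.

## Working session

There is one attempt and no reset: what is moved stays moved. The work goes in short steps, Python scripts to look and compute and a shell command to move; the robot and the scene stay as the last step left them, time stands still between calls to the robot, and variables do not carry over. Pictures are saved under pics/ and viewed, about 8 in all and at most 12, crops included, and the job is handed in when it is done.

```bash
ls; mkdir -p pics; python3 - <<'E'
from station import bot, imaging, finder
import cv2, numpy as np
print(bot.sense(), bot.grip_point_offset)
for c in ("scene","top"):
    im=imaging.camera(c); cv2.imwrite(f"pics/{c}0.png",im[:,:,::-1]); print(c,imaging.camera_params(c))
    for l in ("carrier","rack","block","neighbour"):
        print(l,[(np.round(d["centre"],1).tolist(),round(d["confidence"],2)) for d in finder.look_for(l,c)])
    for l in ("carrier","grip","nose","notch","under_stud","rack","block"):
        print("mark",l,[(np.round(d["centre"],1).tolist(),round(d["confidence"],2)) for d in finder.mark_of(l,c)])
print(bot.sense()["time_s"])
E
```

```text
pics
{'time_s': 0.0, 'q': array([-8.23248448e+01,  2.79242905e+00,  5.58985769e+00,  9.29325305e+01,
        1.21600167e-03,  8.26775272e+01]), 'joint_velocities': array([ 0.01514167, -0.05012003, -0.00722633,  0.10764465, -0.0806706 ,
        0.05716745]), 'joint_torque': array([-2.55736368e-04, -3.38781703e+01,  3.20015073e+01,  2.02046457e-02,
       -6.26794190e-05,  2.72247846e-06]), 'position': array([ 0.13577009, -0.50650536,  0.230106  ]), 'tcp_rot': array([-89.98157466,   0.13384509, -75.00235194]), 'wrist_force': array([-0.37884468, -0.24510716, -0.59185052]), 'ft_torque': array([ 0.00921856, -0.03856908,  0.01521013]), 'gripper_width': 0.08537548805768742} 0.0187
scene {'vfov': 52.12916690637421, 'cx': 279.2189516084614, 'cy': 204.71562693304296, 'extrinsics': array([[-0.63297362,  0.77409231,  0.01120243,  0.32952114],
       [ 0.62277427,  0.51773038, -0.58660673, -0.28916567],
       [-0.45988759, -0.36433   , -0.80979445,  1.51029532],
       [ 0.        ,  0.        ,  0.        ,  1.        ]])}
carrier [([237.9, 358.6], 0.87), ([298.7, 401.4], 0.81), ([257.4, 330.6]
[... 1134 characters left out ...]
([233.4, 225.5], 0.59)]
neighbour [([181.1, 355.7], 0.58), ([215.4, 339.8], 0.46)]
mark carrier [([211.4, 140.9], 0.62), ([228.0, 198.2], 0.48), ([273.7, 227.0], 0.48)]
mark grip [([220.4, 184.8], 0.67), ([280.2, 223.4], 0.63), ([202.4, 116.1], 0.5)]
mark nose [([270.9, 222.1], 0.62), ([198.6, 116.7], 0.57), ([225.3, 176.2], 0.47), ([232.4, 222.0], 0.31)]
mark notch [([202.8, 128.5], 0.72), ([224.2, 187.0], 0.66), ([278.6, 222.9], 0.44), ([156.6, 289.2], 0.35), ([229.9, 324.4], 0.2)]
mark under_stud [([227.8, 324.0], 0.69), ([154.0, 290.6], 0.31)]
mark rack [([213.6, 337.5], 0.94), ([192.1, 343.8], 0.42)]
mark block [([231.1, 223.5], 0.85), ([214.2, 337.9], 0.57), ([162.7, 244.9], 0.54)]
1.2
```

View both.

View pics/scene0.png

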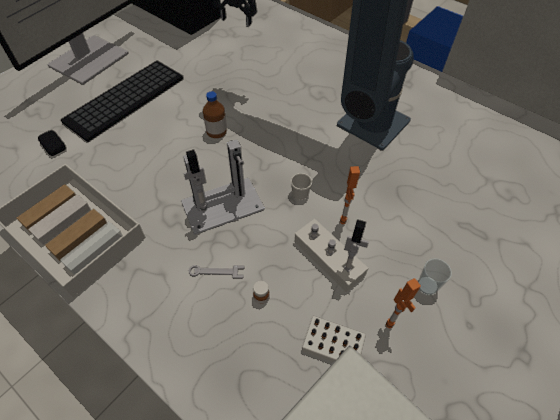

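View pics/top0.png

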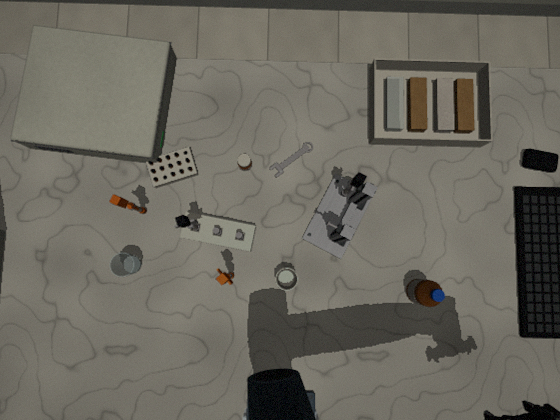

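```bash
cat > h.py <<'E'
from station import bot, imaging, finder
import cv2, numpy as np
from scipy.optimize import least_squares
P={c:imaging.camera_params(c) for c in("scene","top")}
def proj(c,X):
    p=P[c];E=p["extrinsics"];f=210/np.tan(np.radians(p["vfov"]/2))
    Y=np.atleast_2d(X)@E[:3,:3].T+E[:3,3]
    return np.c_[Y[:,1]/Y[:,2]*f+p["cy"],Y[:,0]/Y[:,2]*f+p["cx"]]   # row,col
def onplane(c,rc,z): return least_squares(lambda v:(proj(c,[v[0],v[1],z])-rc).ravel(),[.4,0]).x
def tri(a,b): 
    s=least_squares(lambda v:np.r_[(proj("scene",v)-a).ravel(),(proj("top",v)-b).ravel()],[.4,0,.1]);return s.x,s.fun
def crop(c,r,k,n,s,im=None):
    im=cv2.imread(f"pics/{c}0.png") if im is None else im
    o=cv2.resize(im[r:r+n[0],k:k+n[1]],None,fx=s,fy=s,interpolation=cv2.INTER_CUBIC)
    return o
E
python3 - <<'E'
from h import *
print("grip",tri([226.5,356],[220.4,184.8]));print("notch",tri([245.3,354.5],[224.2,187]))
print("carrier",tri([270.6,347.6],[228,198.2]))
for n,a,b,z in (("rack",[199.7,221.9],[213.6,337.5],0),("under",[199.5,242],[227.8,324],.01),("block",[258.5,326.5],[231.1,223.5],0)):
    print(n,tri(a,b),onplane("scene",a,z),onplane("top",b,z))
a=crop("scene",140,165,(100,110),4);a2=crop("scene",205,285,(100,90),4)
cv2.imwrite("pics/c1.png",np.hstack([a,a2][:2])[:, :800])
b=crop("top",160,295,(105,90),4);b2=crop("top",190,165,(105,100),4)
cv2.imwrite("pics/c2.png",np.hstack([b,b2]))
E
```

```text
grip (array([0.5532461 , 0.24905217, 0.22955087]), array([-0.0082454 , -0.18956156,  0.09746001, -0.17594316]))
notch (array([0.55057929, 0.25818679, 0.15183335]), array([ 0.00380912,  0.08690726, -0.04522847,  0.08158286]))
carrier (array([0.54886041, 0.25592611, 0.01425727]), array([-0.06047196, -1.2207157 ,  0.65076126, -1.15737658]))
rack (array([ 0.60096159, -0.15177623,  0.03613518]), array([ 0.01385105,  0.08735848, -0.05114662,  0.07082367])) [ 0.58389969 -0.1732877 ] [ 0.60484678 -0.15714199]
under (array([ 0.5587526 , -0.11316896,  0.02700383]), array([-0.05386023, -0.37969207,  0.21487558, -0.30852285])) [ 0.5494516  -0.12143251] [ 0.56071522 -0.11614278]
block (array([ 0.5429194 ,  0.18458943, -0.00975731]), array([-0.08752636, -1.3020979 ,  0.70242117, -1.19664618])) [0.54581391 0.18993116] [0.54447692 0.17999993]
```

View pics/c1.png

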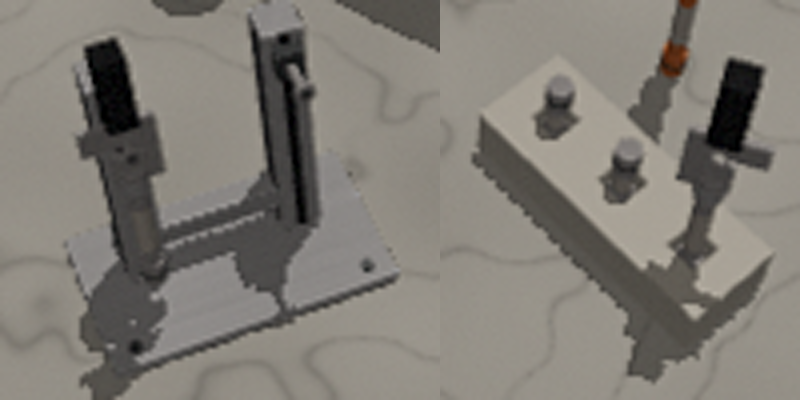

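View pics/c2.png

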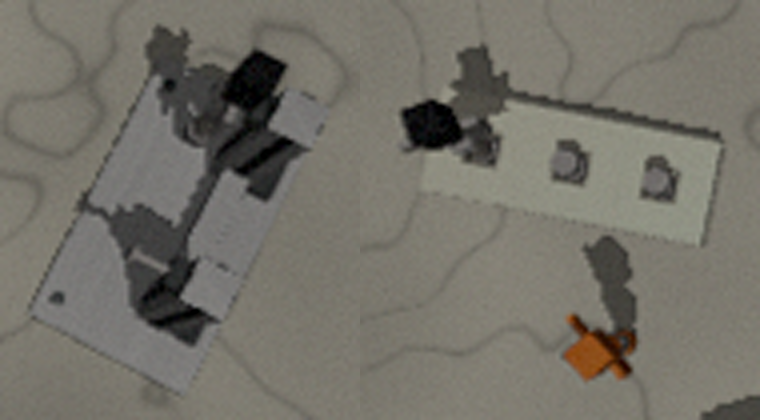

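```bash
cat > fit.py <<'E'
from h import *
def full(v,r,k): return [(v[1]+.5)/4-.5+r,(v[0]+.5)/4-.5+k]
C=dict(A=(-.065,.11,.01),B=(-.065,-.11,.01),Cc=(.065,-.11,.01),D=(.065,.11,.01),p=(.005,-.045,.22),q=(.035,-.045,.22),r=(.035,-.075,.22),s=(.005,-.075,.22))
S=[("scene",k,full(v,140,165)) for k,v in dict(A=(140,362),B=(398,272),D=(68,245)).items()]+[("top",k,full(v,160,295)) for k,v in dict(B=(30,315),Cc=(185,393),p=(203,258),q=(240,275),r=(222,320),s=(185,298)).items()]
def T(v,X): c,s=np.cos(v[2]),np.sin(v[2]);return np.array([v[0]+c*X[0]-s*X[1],v[1]+s*X[0]+c*X[1],X[2]])
res=lambda v:np.concatenate([(proj(c,T(v,C[k]))-p).ravel() for c,k,p in S])
s=least_squares(res,[.6,-.16,-2.2],loss="soft_l1");R=s.x
print("rack",R[:2],np.degrees(R[2]));print(np.round(s.fun.reshape(-1,2) if 0 else res(R).reshape(-1,2),1).tolist())
for h in (.166,.178,.19,.202,.214):
    o=[]
    for c,r,k in(("scene",140,165),("top",160,295)):
        o+=[np.round(((x-[r,k])*4)[0,::-1]).tolist() for x in (proj(c,T(R,(-.007,-.06,h))),proj(c,T(R,(-.033,-.06,h))))]
    print(h,o)
print("under",T(R,(-.018,-.06,.01)))
# grip silhouette
box=np.array([[a,b,z] for a in(-.011,.011) for b in(-.011,.011) for z in(.172,.236)])
W={}
for c,(r,k,n,m) in dict(scene=(215,345,35,30),top=(208,172,30,24)).items():
    im=cv2.imread(f"pics/{c}0.png").max(2);M=np.zeros(im.shape,np.uint8);M[r:r+n,k:k+m]=im[r:r+n,k:k+m]<38
    print(c,M.sum());W[c]=cv2.resize(M*255,None,fx=4,fy=4,interpolation=cv2.INTER_LINEAR)
def cost(v):
    t=0
    for c in W:
        X=np.array([T(v,b+[0,0,.012+(v[3] if len(v)>3 else 0)]) for b in box]);p=proj(c,X)[:,::-1]*4+1.5
        I=np.zeros(W[c].shape,np.uint8);cv2.fillConvexPoly(I,cv2.convexHull(np.round(p).astype(np.int32)),255)
        t+=np.abs(I.astype(float)-W[c]).sum()/255
    return t
from scipy.optimize import differential_evolution as de
for b in ([],):
    r=de(cost,[(.535,.57),(.235,.27),(-.8,.8)],seed=1,maxiter=60);print("carrier",r.x[:2],np.degrees(r.x[2]),r.fun)
    for a in np.arange(-45,46,10): print(a,round(min(cost([x,y,np.radians(a)]) for x in r.x[0]+np.arange(-3,4)*.001 for y in r.x[1]+np.arange(-3,4)*.001)),end="; ")
print("nose",tri([250.2,362.9],[225.3,176.2]))
E
python3 fit.py
```

```text
rack [ 0.59925205 -0.15564428] -115.19167558732443
[[3.8, -5.3], [-0.4, 0.7], [-0.3, -1.5], [0.2, -0.8], [0.6, 0.4], [-0.7, -0.7], [0.5, 1.1], [0.2, 0.3], [0.3, -1.5]]
0.166 [[293.0, 98.0], [308.0, 125.0], [157.0, 273.0], [121.0, 255.0]]
0.178 [[292.0, 86.0], [307.0, 113.0], [160.0, 272.0], [124.0, 254.0]]
0.19 [[291.0, 74.0], [306.0, 101.0], [163.0, 271.0], [126.0, 252.0]]
0.202 [[290.0, 62.0], [305.0, 89.0], [166.0, 269.0], [128.0, 250.0]]
0.214 [[289.0, 50.0], [304.0, 77.0], [169.0, 268.0], [131.0, 249.0]]
under [ 0.55262037 -0.11381741  0.01      ]
scene 189
top 129
carrier [0.55218485 0.25668948] 19.983620817467205 1353.7098039215687
-45 2207; -35 2449; -25 2570; -15 2461; -5 2238; 5 1926; 15 1552; 25 1549; 35 1911; 45 2207; nose (array([0.54834411, 0.28343778, 0.15301489]), array([ 0.03917563,  1.08912281, -0.5621357 ,  1.0340917 ]))
```

Black-gripped column in the block (scene 226,356 / top 220,185) is the carrier. The two orange look-alikes (scene 190,349 and 298,401) are out. The crops confirm that the carrier stands in the block's end hole with its nose towards +y. The free stud is on the right-hand post in scene, about 0.20 m high. I'll rise and turn towards tool yaw 20°.

```bash
cat > go.py <<'E'
import sys,json;from station import bot;import numpy as np
from scipy.spatial.transform import Rotation as Ro
s=bot.sense();x,y,z,w=map(float,sys.argv[1:5])
R=Ro.from_euler("xyz",s["tcp_rot"],degrees=True).as_matrix()
Rt=Ro.from_euler("xyz",[-90,0,w],degrees=True).as_matrix()
print("t",s["time_s"],"pos",s["position"].round(4),"rot",s["tcp_rot"].round(2),"F",s["wrist_force"].round(1),"w",round(s["gripper_width"],4),"q",s["q"].round(0))
print("turn tool",np.degrees(Ro.from_matrix(R.T@Rt).as_rotvec()).round(2)," shift mm after turn",(Rt.T@(np.array([x,y,z])-s["position"])*1000).round(1)," before",(R.T@(np.array([x,y,z])-s["position"])*1000).round(1))
E
python3 -m inch '[[[0,-20,0,0,-8.5,0,60],[0,-20,0,0,-8.5,0,60],[0,-20,0,0,-8.5,0,60],[0,-20,0,0,-8.5,0,60],[0,-20,0,0,-8.5,0,60],[0,-20,0,0,-8.5,0,60],[0,-20,0,0,-8.5,0,60],[0,-10,0,0,-8.5,0,60]]]' 30
python3 -m inch '[[[0,0,0,0,-8.5,0,60],[0,0,0,0,-8.5,0,60],[0,0,0,0,-8.5,0,60],[0,0,0,0,-1.5,0,60]]]'
python3 go.py .5522 .2567 .38 20; python3 - <<'E'
from h import *
print(tri([171.1,352.3],[280.2,223.4]))
E
```

```text
time_s: 2.0
position: [0.1359, -0.5074, 0.3834]
tcp_rot: [-90.2, -0.0, -6.7]
wrist_force: [-0.3, 0.2, 0.5]
gripper_width: 0.0511
time_s: 2.4
position: [0.1359, -0.5072, 0.3814]
tcp_rot: [-90.0, 0.0, 20.1]
wrist_force: [-0.4, -0.1, 0.8]
gripper_width: 0.0514
t 2.4 pos [ 0.1359 -0.5072  0.3814] rot [-90.01   0.    20.06] F [-0.4 -0.1  0.8] w 0.0514 q [-82.   9.  30. 111.   0. -12.]
turn tool [ 0.01  0.06 -0.  ]  shift mm after turn [652.5   1.4 575.4]  before [653.1   1.3 574.7]
(array([0.41278386, 0.14949858, 0.22207849]), array([ 0.02984115,  0.62006152, -0.28793298,  0.51387434]))
```

```bash

python3 -m inch '[[[38,0,33,0,0,0,60],[38,0,33,0,0,0,60],[38,0,33,0,0,0,60],[38,0,33,0,0,0,60],[38,0,33,0,0,0,60],[38,0,33,0,0,0,60],[38,0,33,0,0,0,60],[38,0,33,0,0,0,60]]]'
python3 -m inch '[[[38,0,34,0,0,0,60],[38,0,34,0,0,0,60],[38,0,34,0,0,0,60],[38,0,34,0,0,0,60],[38,0,34,0,0,0,60],[38,0,34,0,0,0,60],[38,0,34,0,0,0,60],[38,0,34,0,0,0,60]]]'
python3 go.py .5522 .2567 .2153 20
```

```text
time_s: 3.2
position: [0.3304, -0.1555, 0.3816]
tcp_rot: [-90.1, -0.0, 19.8]
wrist_force: [1.8, -1.1, 0.0]
gripper_width: 0.0513
time_s: 4.0
position: [0.5194, 0.1974, 0.3814]
tcp_rot: [-90.0, -0.0, 19.9]
wrist_force: [1.1, -1.2, 1.5]
gripper_width: 0.0514
t 4.0 pos [0.5194 0.1974 0.3814] rot [-9.002e+01 -4.000e-02  1.988e+01] F [ 1.1 -1.2  1.5] w 0.0514 q [ 14.  14.  36. 112.  -0.  84.]
turn tool [ 0.02 -0.12  0.04]  shift mm after turn [ 51.1 166.1  44.5]  before [ 50.9 166.1  44.7]
```

```bash

python3 -m inch '[[[25,0,22,0,0,0,60],[26,0,22.5,0,0,0,60],[0,20,0,0,0,0,60],[0,30,0,0,0,0,60],[0,30,0,0,0,0,60],[0,20,0,0,0,0,60],[0,0,0,0,0,0,60]]]'
python3 go.py .5522 .2567 .2153 20; python3 - <<'E'
from h import *
im=imaging.camera("scene")[:,:,::-1];cv2.imwrite("pics/s1.png",crop("scene",160,290,(130,130),4,im))
E
```

```text
time_s: 4.7
position: [0.5497, 0.254, 0.2767]
tcp_rot: [-90.0, 0.5, 19.9]
wrist_force: [0.2, -0.3, -0.6]
gripper_width: 0.0514
t 4.7 pos [0.5497 0.254  0.2767] rot [-89.99   0.48  19.89] F [ 0.2 -0.3 -0.6] w 0.0514 q [ 18.  17.  27. 101.   0.  89.]
turn tool [-0.01 -0.11 -0.48]  shift mm after turn [ 3.3 61.4  1.7]  before [ 3.8 61.3  1.7]
```

View pics/s1.png

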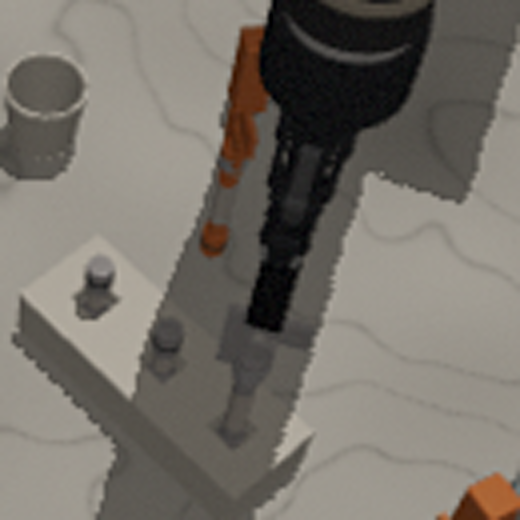

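The picture shows the gripper right over the black grip (crop 272,295), with the jaws straddling it. I'll go down and close gently.

```bash

python3 -m inch '[[[2,10,1,0,0,0,60],[1.5,20,0.5,0,0,0,60],[0,20,0,0,0,0,60],[0,11,0,0,0,0,60],[0,0,0,0,0,0,60]]]' 30
python3 go.py .5522 .2567 .2153 20
```

```text
time_s: 5.25
position: [0.554, 0.2569, 0.2192]
tcp_rot: [-90.0, 0.1, 20.0]
wrist_force: [1.0, -0.3, 0.5]
gripper_width: 0.051
t 5.25 pos [0.554  0.2569 0.2192] rot [-90.     0.11  19.97] F [ 1.  -0.3  0.5] w 0.051 q [19. 16. 19. 93.  0. 89.]
turn tool [-0.   -0.03 -0.11]  shift mm after turn [-1.7  3.9  0.4]  before [-1.7  3.9  0.4]
```

```bash

python3 -m inch '[[[0,0,0,0,0,0,30],[0,0,0,0,0,0,27],[0,0,0,0,0,0,24],[0,0,0,0,0,0,20],[0,0,0,0,0,0,10],[0,0,0,0,0,0,0],[0,0,0,0,0,0,0]]]' 40
python3 go.py .5522 .2567 .2753 20
```

```text
time_s: 5.95
position: [0.5548, 0.2573, 0.2222]
tcp_rot: [-90.0, -0.2, 20.0]
wrist_force: [-1.3, -0.5, 6.3]
gripper_width: 0.0216
t 5.95 pos [0.5548 0.2573 0.2222] rot [-90.    -0.16  20.  ] F [-1.3 -0.5  6.3] w 0.0216 q [19. 16. 19. 93.  0. 89.]
turn tool [0.   0.   0.16]  shift mm after turn [ -2.6 -53.1   0.3]  before [ -2.5 -53.1   0.3]
```

```bash

python3 -m inch '[[[0,-2,0,0,0,0,0],[0,-3,0,0,0,0,0],[0,-4,0,0,0,0,0],[0,-4,0,0,0,0,0],[0,0,0,0,0,0,0]]]'
python3 -m inch '[[[0,-5,0,0,0,0,0],[0,-8,0,0,0,0,0],[0,-10,0,0,0,0,0],[0,-10,0,0,0,0,0],[0,-10,0,0,0,0,0],[0,-7,0,0,0,0,0],[0,0,0,0,0,0,0]]]'
python3 go.py .5522 .2567 .3553 65
```

```text
time_s: 6.45
position: [0.5546, 0.2572, 0.2338]
tcp_rot: [-90.0, -0.0, 20.0]
wrist_force: [0.4, 0.1, -3.1]
gripper_width: 0.0209
time_s: 7.15
position: [0.555, 0.2573, 0.2854]
tcp_rot: [-90.0, -0.2, 20.0]
wrist_force: [0.0, -0.4, -2.4]
gripper_width: 0.0213
t 7.15 pos [0.555  0.2573 0.2854] rot [-90.    -0.19  20.  ] F [ 0.  -0.4 -2.4] w 0.0213 q [ 19.  18.  29. 101.   0.  89.]
turn tool [  0.08 -45.     0.18]  shift mm after turn [ -1.8 -69.9   2.3]  before [ -2.7 -69.9   0.4]
```

```bash

python3 -m inch '[[[0,-8,0,0,-4,0,0],[0,-12,0,0,-7,0,0],[0,-12,0,0,-7.8,0,0],[0,-12,0,0,-8,0,0],[0,-12,0,0,-8,0,0],[0,-8,0,0,-7,0,0],[0,-3,0,0,-3,0,0],[0,0,0,0,0,0,0]]]'
python3 go.py .6151 -.0327 .355 64.8
```

```text
time_s: 7.95
position: [0.5546, 0.2572, 0.3507]
tcp_rot: [-90.0, -0.0, 64.8]
wrist_force: [0.4, 0.3, -2.5]
gripper_width: 0.0218
t 7.95 pos [0.5546 0.2572 0.3507] rot [-9.003e+01 -3.000e-02  6.479e+01] F [ 0.4  0.3 -2.5] w 0.0218 q [ 19.  21.  41. 110.  -0.  44.]
turn tool [ 0.03 -0.01  0.03]  shift mm after turn [-236.5   -4.3 -178.2]  before [-236.5   -4.4 -178.2]
```

```bash

python3 -m inch '[[[-10,0,-7,0,0,0,0],[-20,0,-15,0,0,0,0],[-28,-1,-21,0,0,0,0],[-28,-1,-21,0,0,0,0],[-28,-1,-21,0,0,0,0],[-28,-1,-21,0,0,0,0],[-28,0,-21,0,0,0,0],[-26,0,-20,0,0,0,0]]]'
python3 -m inch '[[[-20,0,-16,0,0,0,0],[-13,0,-10,0,0,0,0],[-7.5,0,-5.2,0,0,0,0],[0,0,0,0,0,0,0],[0,0,0,0,0,0,0]]]'
python3 go.py .57252 -.12318 .305 64.8
python3 - <<'E'
from h import *
a=imaging.camera("scene")[:,:,::-1];b=imaging.camera("top")[:,:,::-1]
cv2.imwrite("pics/s2.png",np.hstack([crop("scene",110,160,(130,100),4,a),crop("top",150,270,(130,100),4,b)]))
E
```

```text
time_s: 8.75
position: [0.6036, 0.0145, 0.3537]
tcp_rot: [-90.0, 0.1, 64.7]
wrist_force: [0.5, 0.9, -2.3]
gripper_width: 0.0217
time_s: 9.25
position: [0.6147, -0.0319, 0.3544]
tcp_rot: [-90.0, -0.0, 64.8]
wrist_force: [-0.2, 0.6, -3.2]
gripper_width: 0.0213
t 9.25 pos [ 0.6147 -0.0319  0.3544] rot [-8.996e+01 -5.000e-02  6.483e+01] F [-0.2  0.6 -3.2] w 0.0213 q [ -9.  23.  44. 111.   0.  16.]
turn tool [-0.04  0.03  0.05]  shift mm after turn [-100.6   49.4   -0.7]  before [-100.6   49.3   -0.7]
```

View pics/s2.png

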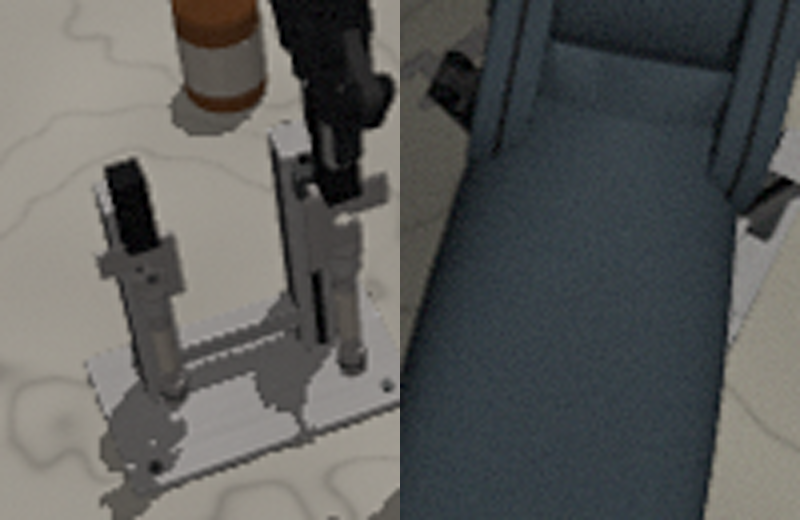

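The carrier hangs plumb in the gripper (scene crop 340,280) with its nose to rack -y. I'll move in over the stud, then down to 12 mm above the highest possible contact.

```bash

python3 -m inch '[[[-8,0,0,0,0,0,0],[-16,0,0,0,0,0,0],[-20,0,0,0,0,0,0],[-20,0,0,0,0,0,0],[-18,0,0,0,0,0,0],[-12,0,-0.5,0,0,0,0],[-6.5,0,0,0,0,0,0],[0,0,0,0,0,0,0]]]'
python3 -m inch '[[[0,6,0,0,0,0,0],[0,12,0,0,0,0,0],[0,15,0,0,0,0,0],[0,15,0,0,0,0,0],[0,11,0,0,0,0,0],[0,5,0,0,0,0,0],[0,0,0,0,0,0,0],[0,0,0,0,0,0,0]]]'
python3 go.py .57252 -.12318 .278 64.8
python3 - <<'E'
from h import *
a=imaging.camera("scene")[:,:,::-1]
cv2.imwrite("pics/s3.png",crop("scene",120,190,(100,100),6,a))
E
```

```text
time_s: 10.15
position: [0.5721, -0.1248, 0.3545]
tcp_rot: [-90.0, 0.0, 64.7]
wrist_force: [-0.2, 0.2, -3.5]
gripper_width: 0.0211
time_s: 10.95
position: [0.5727, -0.1236, 0.2906]
tcp_rot: [-90.0, -0.0, 64.8]
wrist_force: [0.4, 0.1, -2.3]
gripper_width: 0.0212
t 10.95 pos [ 0.5727 -0.1236  0.2906] rot [-9.002e+01 -1.000e-02  6.483e+01] F [ 0.4  0.1 -2.3] w 0.0212 q [-19.  14.  25. 101.   0.   6.]
turn tool [0.02 0.03 0.01]  shift mm after turn [ 0.2 12.6  0.4]  before [ 0.2 12.6  0.4]
```

View pics/s3.png

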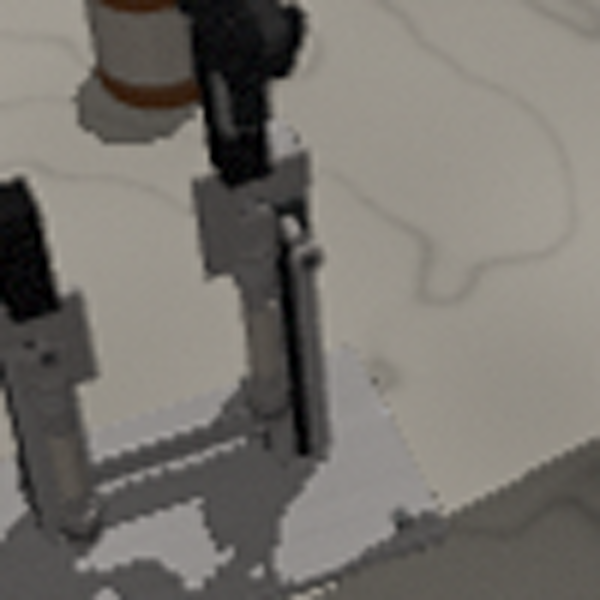

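The nose is over the stud (crop 290,230), with the stud just right of the lip. I'll feel my way downwards.

```bash

python3 -m inch '[[[0,2,0,0,0,0,0],[0,2,0,0,0,0,0],[0,2,0,0,0,0,0],[0,2,0,0,0,0,0],[0,2,0,0,0,0,0],[0,1,0,0,0,0,0],[0,0,0,0,0,0,0]]]'
python3 -m inch '[[[0,1,0,0,0,0,0],[0,1,0,0,0,0,0],[0,1,0,0,0,0,0],[0,1,0,0,0,0,0],[0,0,0,0,0,0,0]]]'
python3 -m inch '[[[0,1,0,0,0,0,0],[0,1,0,0,0,0,0],[0,1,0,0,0,0,0],[0,0,0,0,0,0,0]]]'
```

```text
time_s: 11.7
position: [0.5724, -0.1239, 0.279]
tcp_rot: [-90.0, 0.0, 64.8]
wrist_force: [-0.6, -0.2, -2.5]
gripper_width: 0.0208
time_s: 12.2
position: [0.5725, -0.1239, 0.2751]
tcp_rot: [-90.0, 0.0, 64.8]
wrist_force: [0.1, 0.7, -2.5]
gripper_width: 0.0214
time_s: 12.6
position: [0.5725, -0.1239, 0.2721]
tcp_rot: [-90.0, 0.0, 64.8]
wrist_force: [0.2, -0.7, -2.5]
gripper_width: 0.0212
```

```bash

for i in 1 2; do :; done
python3 -m inch '[[[0,1,0,0,0,0,0],[0,1,0,0,0,0,0],[0,0,0,0,0,0,0]]]'
python3 -m inch '[[[0,1,0,0,0,0,0],[0,1,0,0,0,0,0],[0,0,0,0,0,0,0]]]'
python3 -m inch '[[[0,1,0,0,0,0,0],[0,1,0,0,0,0,0],[0,0,0,0,0,0,0]]]'
```

```text
time_s: 12.9
position: [0.5725, -0.1239, 0.2701]
tcp_rot: [-90.0, 0.0, 64.8]
wrist_force: [-0.6, -0.2, -3.0]
gripper_width: 0.0214
time_s: 13.2
position: [0.5725, -0.1239, 0.2681]
tcp_rot: [-90.0, 0.0, 64.8]
wrist_force: [-0.7, -0.4, -3.2]
gripper_width: 0.0211
time_s: 13.5
position: [0.5725, -0.1239, 0.2661]
tcp_rot: [-90.0, 0.0, 64.8]
wrist_force: [0.3, -0.2, -3.4]
gripper_width: 0.0215
```

```bash

python3 -m inch '[[[0,1,0,0,0,0,0],[0,1,0,0,0,0,0],[0,0,0,0,0,0,0]]]'
python3 -m inch '[[[0,1,0,0,0,0,0],[0,0,0,0,0,0,0]]]'
python3 -m inch '[[[0,1,0,0,0,0,0],[0,0,0,0,0,0,0]]]'
```

```text
time_s: 13.8
position: [0.5725, -0.1239, 0.2641]
tcp_rot: [-90.0, 0.0, 64.8]
wrist_force: [1.0, 0.0, -2.8]
gripper_width: 0.0215
time_s: 14.0
position: [0.5725, -0.1239, 0.2632]
tcp_rot: [-90.0, 0.0, 64.8]
wrist_force: [-0.7, -1.0, -3.1]
gripper_width: 0.0214
time_s: 14.2
position: [0.5726, -0.124, 0.2624]
tcp_rot: [-90.0, -0.0, 64.8]
wrist_force: [0.4, -0.6, -1.9]
gripper_width: 0.0216
```

```bash

python3 -m inch '[[[0,1,0,0,0,0,0],[0,0,0,0,0,0,0]]]'
python3 -m inch '[[[0,0.5,0,0,0,0,0],[0,0,0,0,0,0,0]]]'
python3 go.py .57252 -.12318 .278 64.8
```

```text
time_s: 14.4
position: [0.5727, -0.1239, 0.2621]
tcp_rot: [-90.1, -0.0, 64.8]
wrist_force: [-0.2, 0.4, 0.4]
gripper_width: 0.0214
time_s: 14.6
position: [0.5728, -0.124, 0.262]
tcp_rot: [-90.1, -0.0, 64.8]
wrist_force: [0.1, 0.4, 3.8]
gripper_width: 0.0214
t 14.6 pos [ 0.5728 -0.124   0.262 ] rot [-9.01e+01 -1.00e-02  6.48e+01] F [0.1 0.4 3.8] w 0.0214 q [-19.  13.  20.  97.  -0.   6.]
turn tool [0.1  0.   0.01]  shift mm after turn [  0.6 -16.    0.6]  before [  0.6 -16.    0.5]
```

Contact at TCP z≈0.2623, which puts the stud axis at about 0.198 and agrees with the image estimate. I'll back off to about 0.5 mm clearance and slide along tool +z.

```bash

python3 -m inch '[[[0,-1.2,0,0,0,0,0],[0,-1,0,0,0,0,0],[0,0,0,0,0,0,0],[0,0,2,0,0,0,0],[0,0,2,0,0,0,0],[0,0,2,0,0,0,0],[0,0,2,0,0,0,0],[0,0,0,0,0,0,0]]]'
python3 -m inch '[[[0,0,2,0,0,0,0],[0,0,2,0,0,0,0],[0,0,0,0,0,0,0]]]'
python3 -m inch '[[[0,0,2,0,0,0,0],[0,0,2,0,0,0,0],[0,0,0,0,0,0,0]]]'
python3 go.py .57252 -.12318 .2628 64.8
```

```text
time_s: 15.4
position: [0.5648, -0.1203, 0.2628]
tcp_rot: [-90.0, 0.0, 64.8]
wrist_force: [0.1, 0.7, -2.7]
gripper_width: 0.0213
time_s: 15.7
position: [0.5614, -0.1187, 0.2631]
tcp_rot: [-90.0, 0.0, 64.8]
wrist_force: [0.5, 0.5, -1.6]
gripper_width: 0.0211
time_s: 16.0
position: [0.5578, -0.117, 0.2631]
tcp_rot: [-90.0, -0.0, 64.8]
wrist_force: [-0.5, 0.4, -2.9]
gripper_width: 0.0213
t 16.0 pos [ 0.5578 -0.117   0.2631] rot [-90.   -0.   64.8] F [-0.5  0.4 -2.9] w 0.0213 q [-19.  10.  17.  97.   0.   7.]
turn tool [-0.  0.  0.]  shift mm after turn [  0.6   0.3 -15.9]  before [  0.6   0.3 -15.9]
```

```bash

python3 -m inch '[[[0,0,1.5,0,0,0,0],[0,0,1.5,0,0,0,0],[0,0,0,0,0,0,0]]]'
python3 -m inch '[[[0,0,1,0,0,0,0],[0,0,0,0,0,0,0]]]'
python3 -m inch '[[[0,0,1,0,0,0,0],[0,0,0,0,0,0,0]]]'
python3 -m inch '[[[0,0,1,0,0,0,0],[0,0,0,0,0,0,0]]]'
python3 go.py .57252 -.12318 .2628 64.8
```

```text
time_s: 16.3
position: [0.5552, -0.1157, 0.2631]
tcp_rot: [-90.0, -0.0, 64.8]
wrist_force: [-0.4, -0.1, -3.2]
gripper_width: 0.0215
time_s: 16.5
position: [0.5544, -0.1154, 0.263]
tcp_rot: [-90.0, 0.0, 64.8]
wrist_force: [0.7, -0.4, -3.1]
gripper_width: 0.0213
time_s: 16.7
position: [0.5535, -0.1149, 0.263]
tcp_rot: [-90.0, -0.0, 64.8]
wrist_force: [-0.4, 0.6, -2.5]
gripper_width: 0.0212
time_s: 16.9
position: [0.5527, -0.1146, 0.2631]
tcp_rot: [-90.0, 0.0, 64.8]
wrist_force: [0.1, -0.8, -3.2]
gripper_width: 0.0213
t 16.9 pos [ 0.5527 -0.1146  0.2631] rot [-90.02   0.    64.8 ] F [ 0.1 -0.8 -3.2] w 0.0213 q [-19.   9.  16.  97.  -0.   7.]
turn tool [ 0.02 -0.   -0.  ]  shift mm after turn [  0.7   0.3 -21.6]  before [  0.7   0.3 -21.6]
```

```bash

python3 -m inch '[[[0,0,1,0,0,0,0],[0,0,0,0,0,0,0]]]'
python3 -m inch '[[[0,0,1,0,0,0,0],[0,0,0,0,0,0,0]]]'
python3 go.py .5526 -.1138 .2628 64.8
```

```text
time_s: 17.1
position: [0.5523, -0.1144, 0.2631]
tcp_rot: [-90.1, -0.0, 64.8]
wrist_force: [1.7, -0.4, -3.0]
gripper_width: 0.0215
time_s: 17.3
position: [0.5518, -0.1142, 0.2632]
tcp_rot: [-90.1, 0.0, 64.8]
wrist_force: [3.4, -1.6, -4.5]
gripper_width: 0.021
t 17.3 pos [ 0.5518 -0.1142  0.2632] rot [-90.15   0.    64.79] F [ 3.4 -1.6 -4.5] w 0.021 q [-19.   9.  16.  97.  -0.   7.]
turn tool [ 0.15 -0.01 -0.  ]  shift mm after turn [ 0.7  0.4 -0.6]  before [ 0.7  0.4 -0.6]
```

Wall felt (3.7 N against the slide). I'll back off to the notch centre and lower.

```bash

python3 -m inch '[[[0,0,-1,0,0,0,0],[0,0,-0.9,0,0,0,0],[0,0,0,0,0,0,0],[0,1,0,0,0,0,0],[0,1,0,0,0,0,0],[0,0,0,0,0,0,0]]]'
python3 -m inch '[[[0,1,0,0,0,0,0],[0,0.5,0,0,0,0,0],[0,0,0,0,0,0,0]]]'
python3 -m inch '[[[0,0.5,0,0,0,0,0],[0,0.5,0,0,0,0,0],[0,0,0,0,0,0,0]]]'
python3 -m inch '[[[0,0.5,0,0,0,0,0],[0,0,0,0,0,0,0]]]'
python3 go.py .5526 -.1138 .2628 64.8
```

```text
time_s: 17.9
position: [0.5524, -0.1144, 0.261]
tcp_rot: [-90.0, -0.0, 64.8]
wrist_force: [2.0, -1.3, -1.4]
gripper_width: 0.0212
time_s: 18.2
position: [0.5524, -0.1144, 0.2593]
tcp_rot: [-90.0, -0.0, 64.8]
wrist_force: [2.5, -0.7, -3.1]
gripper_width: 0.0217
time_s: 18.5
position: [0.5525, -0.1145, 0.2587]
tcp_rot: [-90.0, -0.0, 64.8]
wrist_force: [1.1, -0.1, -1.4]
gripper_width: 0.0213
time_s: 18.7
position: [0.5527, -0.1145, 0.2585]
tcp_rot: [-90.0, -0.0, 64.8]
wrist_force: [1.0, -0.2, 0.1]
gripper_width: 0.0211
t 18.7 pos [ 0.5527 -0.1145  0.2585] rot [-9.004e+01 -1.000e-02  6.480e+01] F [ 1.  -0.2  0.1] w 0.0211 q [-19.   9.  16.  97.   0.   7.]
turn tool [ 0.04 -0.    0.01]  shift mm after turn [ 0.6 -4.3  0.4]  before [ 0.6 -4.3  0.4]
```

The notch has settled (4 mm down, weight now on the stud). Releasing.

```bash

python3 -m inch '[[[0,0,0,0,0,0,26],[0,0,0,0,0,0,30],[0,0,0,0,0,0,40],[0,0,0,0,0,0,55],[0,0,0,0,0,0,60],[0,0,0,0,0,0,60],[0,0,0,0,0,0,60],[0,0,0,0,0,0,60]]]' 20
python3 - <<'E'
from h import *
a=imaging.camera("scene")[:,:,::-1]
cv2.imwrite("pics/s4.png",crop("scene",120,170,(110,120),5,a))
E
```

```text
time_s: 19.5
position: [0.5525, -0.1145, 0.258]
tcp_rot: [-90.0, -0.0, 64.8]
wrist_force: [0.5, 0.3, -0.3]
gripper_width: 0.0512
```

View pics/s4.png

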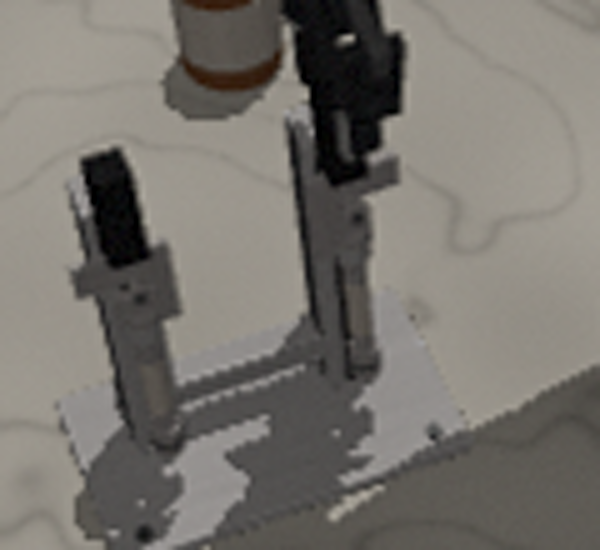

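The column hangs with its stud head in the slot end (crop 358,218), upright, and the fingers are open. I'll retract straight up and let it settle.

```bash

python3 -m inch '[[[0,-3,0,0,0,0,60],[0,-6,0,0,0,0,60],[0,-10,0,0,0,0,60],[0,-15,0,0,0,0,60],[0,-20,0,0,0,0,60],[0,-25,0,0,0,0,60],[0,-25,0,0,0,0,60],[0,-15,0,0,0,0,60]]]'
python3 -m inch '[[[0,0,0,0,0,0,60],[30,0,0,0,0,0,60],[40,0,0,0,0,0,60],[40,0,0,0,0,0,60],[30,0,0,0,0,0,60],[10,0,0,0,0,0,60],[0,0,0,0,0,0,60],[0,0,0,0,0,0,60]]]'
python3 -m inch '[[[0,0,0,0,0,0,60],[0,0,0,0,0,0,60],[0,0,0,0,0,0,60],[0,0,0,0,0,0,60],[0,0,0,0,0,0,60],[0,0,0,0,0,0,60],[0,0,0,0,0,0,60],[0,0,0,0,0,0,60]]]'
python3 - <<'E'
from h import *
a=imaging.camera("scene")[:,:,::-1]
cv2.imwrite("pics/s5.png",crop("scene",130,170,(100,100),6,a))
m={}
for l in ("grip","notch"):
    m[l]=[(np.round(d["centre"],1).tolist(),round(d["confidence"],2)) for d in finder.mark_of(l,"scene")];print(l,m[l])
from h import proj
def T(v,X): c,s=np.cos(v[2]),np.sin(v[2]);return np.array([v[0]+c*X[0]-s*X[1],v[1]+s*X[0]+c*X[1],X[2]])
R=[.59925,-.15564,np.radians(-115.19)]
print("expect grip,notch",proj("scene",[T(R,(-.018,-.06,.27)),T(R,(-.018,-.06,.198))]).round(1).tolist())
E
```

```text
time_s: 20.35
position: [0.5528, -0.1146, 0.3805]
tcp_rot: [-90.3, -0.0, 64.8]
wrist_force: [0.4, -0.6, 0.3]
gripper_width: 0.0509
time_s: 21.15
position: [0.6161, 0.0204, 0.3767]
tcp_rot: [-90.0, 0.1, 64.8]
wrist_force: [-0.5, -0.1, 0.1]
gripper_width: 0.0512
time_s: 21.95
position: [0.6164, 0.0213, 0.377]
tcp_rot: [-90.0, 0.0, 64.8]
wrist_force: [-1.4, -0.9, 0.1]
gripper_width: 0.0514
grip [([141.9, 236.3], 0.96), ([286.5, 413.6], 0.87), ([172.4, 351.8], 0.75)]
notch [([299.9, 403.1], 0.87), ([160.8, 240.1], 0.74), ([343.0, 331.9], 0.72), ([189.6, 350.4], 0.62)]
expect grip,notch [[140.1, 237.3], [159.4, 239.1]]
```

View pics/s5.png

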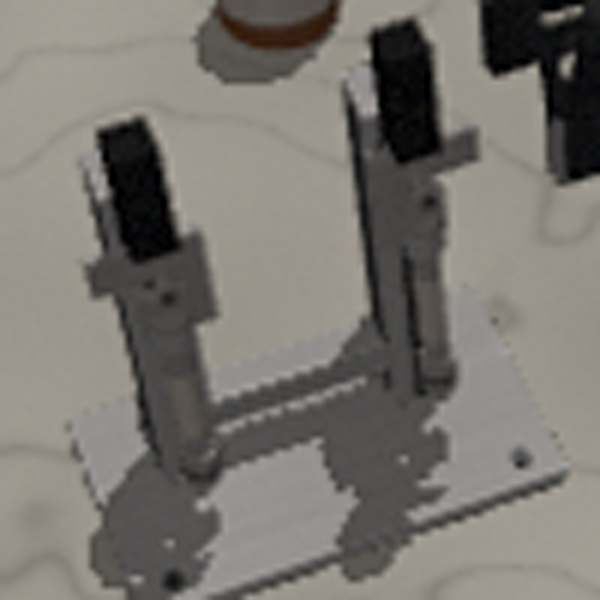

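The carrier hangs plumb on the free stud (crop 430,200), parallel to the neighbour, which has not moved. The gripper is clear. I'll let any sway die out, then hand in.

```bash

for k in 1 2; do python3 -m inch '[[[0,0,0,0,0,0,60],[0,0,0,0,0,0,60],[0,0,0,0,0,0,60],[0,0,0,0,0,0,60],[0,0,0,0,0,0,60],[0,0,0,0,0,0,60],[0,0,0,0,0,0,60],[0,0,0,0,0,0,60]]]' | head -1; done
python3 - <<'E'
from h import *
g=[]
for i in range(3):
    imaging.camera("scene"); g.append([np.round(d["centre"],1).tolist() for d in finder.mark_of("grip","scene")[:1]])
print(g, bot.finish_job())
E
```

```text
time_s: 22.9
time_s: 23.7
the job is handed in; nothing more can be done
[[[139.1, 237.4]], [[173.8, 354.3]], [[169.5, 349.5]]] None
```

The carrier is hanging on the free stud of the stand and the job is handed in, at about 24 s of the 58 s allowed. No verdict is reported.

- **What I did:** I lifted the black-gripped column out of the storage block and turned it 45°. I lowered the nose until it touched the stud, which put the stud axis at about 0.198 m. Then I slid the slot along until it met the end wall, with about 3.7 N on the wrist, and let it down 4 mm into the notch. I released it and backed the arm away.
- **Forces:** the largest push I read against the stand was about 6.5 N; the limit is 20 N.
- **Last picture:** the carrier hangs upright and parallel to the neighbour, with its grip and notch within 2 pixels of where I expected them. The neighbour looked unmoved, and the wrist force was near zero with the arm clear.
- **Checks that disagreed:** I took three final looks to check for sway. The first put the grip in the right place; the other two picked an orange look-alike as their best match, so they say nothing about sway. In the first rack fit, one hand-picked base-plate corner was 15–20 mm off, apparently hidden in shadow. The fit largely discounted it, and the stud I felt agreed with the result.

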